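# Nip up the port plugs round a radial pump and shut its inlet valve

## Robot

A 7-joint arm with a two-finger parallel gripper is mounted at the origin on the work surface. World frame = base frame: x ahead of the robot, y to its left, z up, the work surface at z = 0. Lengths are in mm, angles in rad, forces in N, time in s.
With the tool pointing down it reaches from about 400 to 900 mm from the base axis. Payload 5.6 kg.
Tool frame: the origin (TCP) lies midway between the tips of the shut fingers; the grasp point (between the pads) lies 19 mm behind it; z points along the fingers, y is the line along which they close (so a half turn about z gives the same grasp; the last joint's range is limited). The gripper opens to 92 mm and grips with 3 to 60 N. Pads are 20 mm wide; open, the fingers measure 128 mm over their backs; the gripper's body (75 mm by 189 mm) begins 69 mm behind the grasp point.
Start: joints at [-1.218, 0.468, -0.012, 1.603, 0.006, 1.071, -0.056], TCP at [250.646, 599.738, 214.592] pointing down, gripper open.
Joint ranges: [-2.53, 2.53], [-0.31, 2.02], [-1.57, 1.55], [0.28, 2.44], [-1.29, 4.43], [0.15, 1.84], [-2.92, 2.92]. Speed limits (rad/s): [2.57, 2.57, 3.14, 3.14, 3.14, 3.14, 3.14].

## Interface

Orientations are given as a rotation vector (axis times angle).
In Python, from cell import robot, grip, kin, viewer gives the robot as it stands. Calls block until the motion is done:
- robot.movep(position, orientation): joint-space move of the TCP to a pose.
- robot.servo_line(position, feed=150, rotation=None): straight line of the TCP; rotation=None keeps the orientation; feed is the mean speed in mm/s.
- robot.goto_joints(angles): joint-space move.
- grip(opening, newtons=None): opening from 0.0 (shut) to 1.0 (fully open); newtons is the grip in N (None keeps the last); returns when the fingers have stopped.
- robot.hold(seconds).
- kin.ik(position, orientation): joint angles nearest the present ones, or None.
- robot.observe(): the state.
- viewer.read_camera(name): name is "scene" or "top"; returns the picture (420x560x3 uint8, red, green, blue); there is no depth.
- viewer.camera_info(name): a dict with "camera_matrix" (3x3 intrinsics, pixels), "R" (3x3) and "t" (3): a world point X has camera coordinates R X + t. Camera axes: x right, y down, z forward; pixel columns grow to the right and rows downward; lengths in mm; the calibration is good to about 2 mm. A picture is of the moment at which its call begins. camera_info takes no time and is no camera call.
A pose or a line that the arm cannot do raises robot.IKError and nothing moves.
- robot.job_done(): hands the job in; it is judged then, once.
Trained networks look in the newest picture that a camera, given by its name, has taken for a name from the list of things; names that differ only in an ending like _2 or _b are one class to them, and where a whole thing is asked for, a point or a joint stands for the part that bears it (a point fixed in the world has none). Each returns a list of dicts, best first, with "confidence" (0 to 1); they miss things now and then, are a little off and sometimes report something else, mostly with a low value. They report only what shows in the picture. A call takes as long as a camera call.
- viewer.silhouettes(name, camera): "mask" (420x560 bool, what is visible of it).
- viewer.pinpoint(name, camera): "at" ([x, y, z] in mm, in the coordinates of the camera as it stood for that picture, good to about 4 mm: a listed point, or the origin of a listed thing).
The state is a dict: "t": time; "joints": joint angles; "joint_velocities": joint speeds; "joint_torque": joint torques, N m; "tcp_pos": TCP position; "tcp_rot": TCP orientation; "contact_force": force on the tool from outside, world axes, zero at the start; "wrist_torque": the same for the moment, N m; "grip_width": opening from 0.0 (shut) to 1.0 (fully open); "grip_force": force on a finger pad.
Only numpy, scipy, OpenCV 4.12 (cv2) and the standard library are available. Lean on these libraries where they do the work, as an engineer would, in place of code of your own. Each camera call takes 0.05 s, during which the arm holds its last target. There are 200 camera calls.

## Task

Close up the radial piston pump for the shelf: its three square-head port plugs are only finger-tight, so tighten them clockwise in order round the rim, from the gauge side to the ball-valve side, giving each of the two large plugs one quarter turn and the small plug two quarter turns. Then shut the ball valve by swinging its hand lever fully crosswise to the pipe. Leave the other things on the bench where they are.

Things in the scene. Friction and masses are not known exactly. Their poses are not given: they have to be found in the camera images.
- pump: Grey cast radial piston pump, fixed to the bench on a foot plate 150 x 200 x 12 mm. Origin: centre of the foot's underside, z up. x is the drum's axis; the drive shaft sticks out on +x, ending 106 mm from the origin. Gauge on the -y side, ball valve on the +y side.
- drum_centre (a point): Centre of the drum, 135 mm above the bench, axes as the pump. Drum 170 mm across, 70 mm deep, 92 mm over its covers. Port bosses stand out radially every 30 degrees, ends at 107 mm radius. The top three (30 degrees to -y, upright, 30 degrees to +y) carry plugs A, B, C; others have yellow dust caps out to 121 mm radius.
- gauge (a point): Centre of the pressure gauge: round, 63 mm across, 28 mm deep, at pump y = -163 mm, 135 mm above the bench; its dial looks to pump +x.
- plug_a_head (a point): Centre of the outer end face of plug A: large, gauge side, axis leaning 30 degrees to pump -y. Plain steel square head, 22 mm across flats (31 over corners), 20 mm long, above a round collar 3 mm high, 30 mm across. z points outwards along the plug's axis; x and y are square to the flats and turn with the plug; the flats start at any angle.
- plug_b_head (a point): The same point of plug B: large plug, 22 mm across flats, 20 mm long, on top of the drum, its axis upright. Axes as for plug A.
- plug_c_head (a point): The same point of plug C: small plug, valve side, 14 mm across flats (20 mm over corners), 20 mm long, its collar 19 mm across; its axis leans 30 degrees towards pump +y. Axes as for plug A.
- plug_a (a joint): Angle that plug A has been turned from finger-tight: 0 at the start, grows clockwise as seen looking down on the head from outside; a quarter turn is 1.571. Turns stiffly (about 0.18 N m) and stays where it is left; it does not move along its axis.
- plug_b (a joint): The same for plug B.
- plug_c (a joint): The same for plug C.
- lever (a joint): Hand lever of the ball valve: 0 = open (along the pipe, to pump +y), 1.571 = shut (crosswise, to pump +x), at a stop; may start at 0 to 0.3. Turns clockwise seen from above about an upright stem, stiffly (0.2 N m, 2 to 3 N at the sleeve), and stays where it is left.
- lever_pivot (a point): Point on the lever's upright stem axis (pump x 0, y 172 mm), at the lever's mid-height, 187 mm above the bench. Below it the valve body, a black block 50 x 60 x 50 mm, has its top 160 mm above the bench; its yellow end cap, 42 mm across, reaches to pump y = 228 mm.
- lever_grip (a point): Middle of the black sleeve of the lever, 90 mm out from the stem axis, 187 mm above the bench. The sleeve is 26 mm wide and 14 mm high and runs from 55 to 140 mm out; its y axis points outwards along the lever, z up.
- spare_valve: Bystander: loose black block ball valve without lever, yellow end caps, 136 mm long along its y, 68 mm high. Origin under its centre.
- solenoid_valve: Bystander: loose blue solenoid valve with black coils, 214 mm long along its y, 46 mm wide, 64 mm high. Origin under its centre.
- oil_can: Bystander: plain steel can, 66 mm across, 120 mm high. Origin under its centre.
- spanner: Bystander: spanner 200 mm long, lying along its x.

How it is judged (in metres and radians):
On the way, in this order (a step that is already met when the one before it is completed fails the run):
1. plug A has been given one quarter turn (value of joint plug_a between 1.22 and 1.92 rad), for 0.2 s.
2. then plug B has been given one quarter turn (value of joint plug_b between 1.22 and 1.92 rad), for 0.2 s.
3. then plug C has been given two quarter turns (value of joint plug_c between 2.79 and 3.49 rad), for 0.2 s.
4. then the ball valve has been shut (value of joint lever above 1.4 rad), for 0.2 s.
At the end, for the whole second after the job is handed in: Plugs A and B stand one quarter turn (1.57 within 0.35 rad) and plug C two quarter turns (3.14 within 0.35 rad) past finger-tight, and the ball valve's lever is within 0.17 rad of its shut stop and at rest (all of step 1 and all of step 2 and all of step 3 and value of joint lever above 1.4 rad and velocity of joint lever between -0.05 and 0.05 rad/s); the robot touches nothing.
It fails at once if a plug is overtightened, by more than about 35 degrees beyond its count (value of joint any of plug_a, plug_b above 2.2 rad or value of joint plug_c above 3.77 rad).
It fails at once if a later plug is turned (by over 0.6 rad) before the one ahead of it in the order has had its quarter turns ((value of joint plug_b above 0.6 rad and value of joint plug_a below 1.22 rad) or (value of joint plug_c above 0.6 rad and value of joint plug_b below 1.22 rad)).
It fails at once if the valve is swung shut before the plugs are tight (value of joint lever above 0.8 rad and value of joint plug_c below 2.79 rad).
It fails at once if a bystander is moved by more than 30 mm (distance of any of spare_valve, solenoid_valve, oil_can, spanner from where it was at the start of the episode above 0.03 m).
It also fails if it takes over 72 s, if anything falls off the work surface, if the arm or the gripper's body presses on something with over 40 N, if the wrist force passes 120 N, or if a joint passes its speed limit or range.

## Working session

There is one attempt and no reset: what is moved stays moved. The work goes in short steps, each a Python script; the robot and the scene stay as the last script left them, time stands still between calls to the robot, and variables do not carry over. Pictures are saved under pics/ and viewed, at most 10 in all, crops included, and the job is handed in when it is done.

```bash
ls; mkdir -p pics
cat > h.py <<'E'
import numpy as np, cv2
from scipy.spatial.transform import Rotation as Rn
from cell import robot, grip, kin, viewer
def world(p,cam):
    i=viewer.camera_info(cam); return np.array(i["R"]).T@(np.array(p)-np.array(i["t"]))
def proj(X,cam):
    i=viewer.camera_info(cam); c=np.array(i["R"])@np.array(X)+np.array(i["t"]); q=np.array(i["camera_matrix"])@c; return q[:2]/q[2]
def shot(cam,fn=None):
    im=viewer.read_camera(cam)
    if fn: cv2.imwrite('pics/'+fn,cv2.cvtColor(im,cv2.COLOR_RGB2BGR))
    return im
E
python3 - <<'E'
from h import *
for c in ['scene','top']:
    shot(c,c+'0.png')
    i=viewer.camera_info(c); print(c,np.round(-np.array(i["R"]).T@np.array(i["t"])),np.round(i["camera_matrix"],0).tolist())
    for n in ['pump','drum_centre','gauge','plug_a_head','plug_c_head','lever_pivot','lever_grip','spare_valve','solenoid_valve','oil_can','spanner']:
        print(n,[(np.round(world(d['at'],c)).tolist(),round(d['confidence'],2)) for d in viewer.pinpoint(n,c)][:4])
print(robot.observe())
E
```

```text
pics
scene [1717.  144.  899.] [[389.0, 0.0, 285.0], [0.0, 389.0, 209.0], [0.0, 0.0, 1.0]]
pump [([495.0, 4.0, 1.0], 0.98)]
drum_centre [([496.0, 8.0, 133.0], 0.74), ([714.0, 278.0, -5.0], 0.72)]
gauge [([540.0, -151.0, 136.0], 0.92), ([431.0, 262.0, 183.0], 0.61)]
plug_a_head [([514.0, -63.0, 250.0], 0.55)]
plug_c_head [([494.0, 9.0, 136.0], 0.58), ([479.0, 69.0, 249.0], 0.48), ([514.0, -62.0, 249.0], 0.45)]
lever_pivot [([447.0, 169.0, 186.0], 0.52)]
lever_grip [([428.0, 264.0, 186.0], 0.52)]
spare_valve [([714.0, 280.0, -2.0], 0.79)]
solenoid_valve [([771.0, -150.0, -1.0], 0.73), ([497.0, 7.0, 135.0], 0.46)]
oil_can [([400.0, -510.0, -3.0], 0.87)]
spanner [([366.0, 457.0, 0.0], 0.7)]
top [ 313.  -38. 1435.] [[381.0, 0.0, 277.0], [0.0, 381.0, 210.0], [0.0, 0.0, 1.0]]
pump [([496.0, 10.0, 2.0], 0.75)]
drum_centre [([492.0, 10.0, 133.0], 0.82)]
gauge [([541.0, -145.0, 136.0], 0.82)]
plug_a_head [([513.0, -57.0, 249.0], 0.57)]
plug_c_head [([473.0, 73.0, 250.0], 0.52)]
lever_pivot [([447.0, 174.0, 185.0], 0.61), ([543.0, -145.0, 136.0], 0.16)]
lever_grip [([431.0, 262.0, 187.0], 0.56)
[... 190 characters left out ...]
 array([-1.21800406,  0.46751274, -0.0116036 ,  1.60268168,  0.00599057,
        1.07144079, -0.05628387]), 'joint_velocities': array([-0.00205168,  0.00102523, -0.00052725,  0.00011403, -0.00016909,
       -0.00212018, -0.00086952]), 'joint_torque': array([ 4.89029371e-04, -5.20416677e+01, -1.22281909e-02, -2.44061011e+01,
       -5.66385034e-02,  1.14190421e-02,  2.77868480e-05]), 'tcp_pos': array([250.63729085, 599.73649979, 214.59168535]), 'tcp_rot': array([ 6.17740621e-01,  3.08023097e+00, -1.90589452e-05]), 'contact_force': array([ 0.5424237 , -0.43817826, -1.3534864 ]), 'wrist_torque': array([ 0.01836831,  0.06788792, -0.00858829]), 'grip_force': 0.0, 'grip_width': 0.9958766504255652}
```

Run:
```python
from h import *
s=cv2.imread('pics/scene0.png');t=cv2.imread('pics/top0.png')
cs,ct=proj([495,8,250],'scene'),proj([495,8,250],'top')
print(cs,ct)
def crop(im,c,w=50,h=36):
    x,y=np.int32(c); return cv2.resize(im[y-h:y+h,x-w:x+w],None,fx=8,fy=8,interpolation=cv2.INTER_CUBIC)[:576]
cv2.imwrite('pics/st.png',np.vstack([cv2.resize(np.hstack([s,t]),(800,300)),np.hstack([cv2.resize(crop(s,cs),(400,288)),cv2.resize(crop(t,ct),(400,288))])]))
cv2.imwrite('pics/tc.png',crop(t,ct,40,30))
cv2.imwrite('pics/sc.png',crop(s,cs,40,30))
```

```text
[301.00139748 173.46453529] [271.78754983 223.67051633]
```

View pics/st.png

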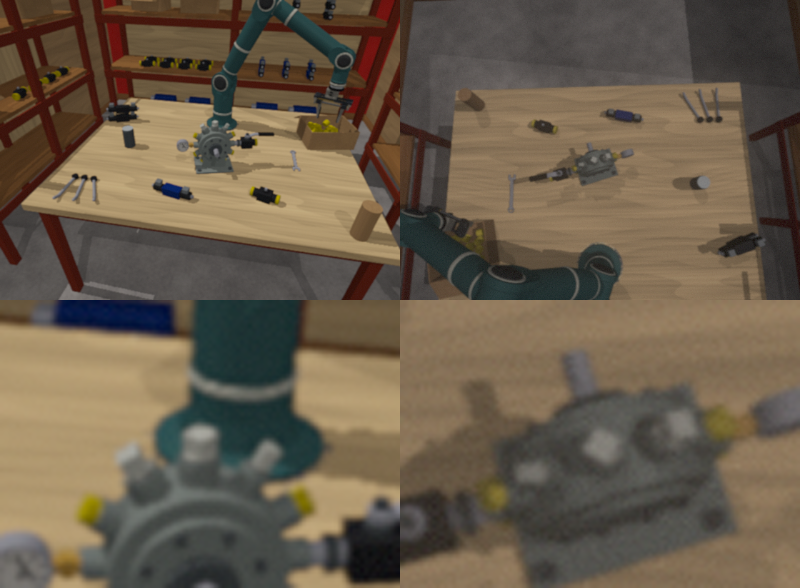

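View pics/tc.png

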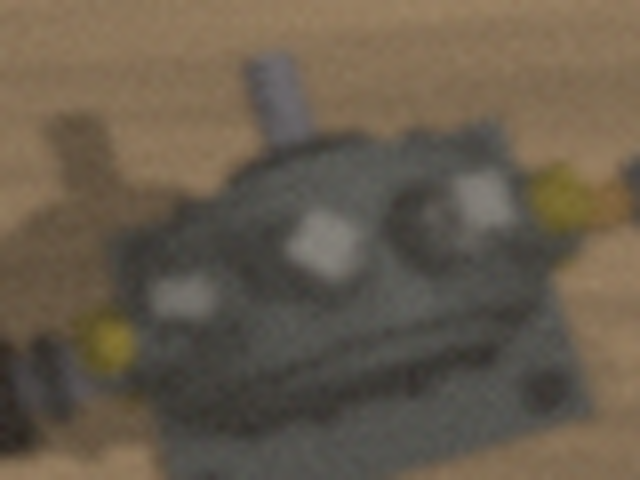

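View pics/sc.png

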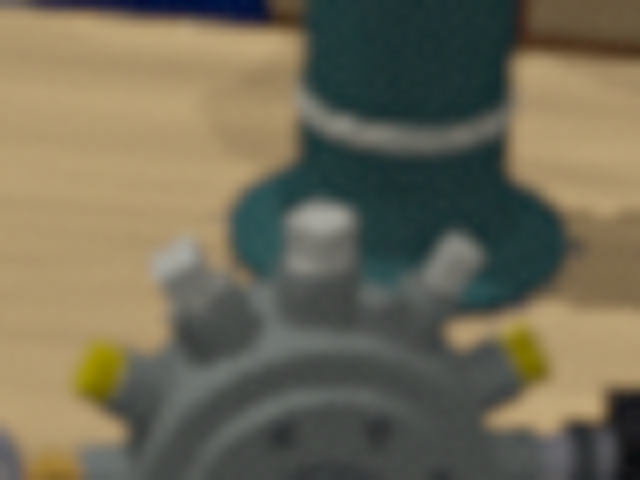

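```bash
cat >> h.py <<'E'
YAW=np.arctan2(94,319.5); O=np.array([495,8.5,0.])
RP=Rn.from_euler('z',YAW).as_matrix(); DC=O+[0,0,135]
TILT=dict(A=-30,B=0,C=30)
def frame(p):
    a=np.radians(TILT[p]); n=RP@[0,np.sin(a),np.cos(a)]; e1=RP[:,0]; return e1,np.cross(n,e1),n
OFF=dict(A=np.zeros(3),B=np.zeros(3),C=np.zeros(3))
def pose(p,al,r):
    e1,e2,n=frame(p); y=np.cos(al)*e1+np.sin(al)*e2; z=-n
    return DC+OFF[p]+r*n, Rn.from_matrix(np.column_stack([np.cross(y,z),y,z])).as_rotvec()
E
python3 - <<'E'
from h import *
from scipy.optimize import differential_evolution as DE
im=np.mean([shot('top').astype(float).mean(2) for _ in range(8)],0)
def poly(p,th,du,dv):
    e1,e2,n=frame(p); s=14 if p=='C' else 22
    c=DC+130*n+du*e1+dv*e2
    return np.array([proj(c+s/np.sqrt(2)*(np.cos(th+k*np.pi/2+np.pi/4)*e1+np.sin(th+k*np.pi/2+np.pi/4)*e2),'top') for k in range(4)])
K=8
for p in 'ABC':
    e1,e2,n=frame(p); cx,cy=np.int32(proj(DC+130*n,'top')); w=7
    patch=im[cy-w:cy+w+1,cx-w:cx+w+1]; m=15*K
    def tm(th,du,dv,sg):
        q=(poly(p,th,du,dv)-[cx-w-.5,cy-w-.5])*K
        a=np.zeros((m,m),np.float32); cv2.fillConvexPoly(a,np.int32(q*16),1.0,shift=4)
        return cv2.GaussianBlur(a,(0,0),sg*K).reshape(15,K,15,K).mean((1,3))
    out=[]
    best=lambda th:min(((-np.corrcoef(tm(th,du,dv,.7).ravel(),patch.ravel())[0,1]),du,dv) for du in range(-8,9,2) for dv in range(-8,9,2))
    for d in range(0,90,10): out.append((d,)+best(np.radians(d)))
    print(p,[(o[0],round(-o[1],3),o[2],o[3]) for o in out])
for p in 'ABC':
    for r in (113,):
        print(p,[(d,np.round(j,2).tolist()[6]) if (j:=kin.ik(*pose(p,np.radians(d),r))) is not None else (d,None) for d in range(-180,180,20)])
j=kin.ik(*pose('A',0,200));print(np.round(j,2))
for n in ['plug_a_head','plug_c_head']:
    for c in ['scene','top']: print(n,c,[(np.round(world(d['at'],c)).tolist(),round(d['confidence'],2)) for d in viewer.pinpoint(n,c)][:4])
for p in 'ABC': print(p,DC+130*frame(p)[2])
print(robot.observe()['t'])
E
```

```text
A [(0, np.float64(0.796), 0, 2), (10, np.float64(0.791), 0, 2), (20, np.float64(0.781), 0, 2), (30, np.float64(0.767), 0, 2), (40, np.float64(0.76), 0, 2), (50, np.float64(0.759), 0, 2), (60, np.float64(0.767), 0, 2), (70, np.float64(0.78), 0, 2), (80, np.float64(0.792), 0, 2)]Traceback (most recent call last):
  File "<stdin>", line 18, in <module>
  File "<stdin>", line 17, in <lambda>
  File "<stdin>", line 17, in <genexpr>
  File "<stdin>", line 13, in tm
  File "<stdin>", line 7, in poly
  File "h.py", line 7, in proj
    i=viewer.camera_info(cam); c=np.array(i["R"])@np.array(X)+np.array(i["t"]); q=np.array(i["camera_matrix"])@c; return q[:2]/q[2]
ValueError: time passes only in moves, steps and waits
```

```bash
python3 - <<'E'
s=open('h.py').read()
s=s.replace('def world','CI={c:viewer.camera_info(c) for c in ("scene","top")}\ndef world',1).replace('i=viewer.camera_info(cam)','i=CI[cam]')
open('h.py','w').write(s)
E
python3 - <<'E'
from h import *
im=np.mean([shot('top').astype(float).mean(2) for _ in range(8)],0)
def poly(p,th,du,dv):
    e1,e2,n=frame(p); s=14 if p=='C' else 22
    c=DC+130*n+du*e1+dv*e2
    return np.array([proj(c+s/np.sqrt(2)*(np.cos(th+k*np.pi/2+np.pi/4)*e1+np.sin(th+k*np.pi/2+np.pi/4)*e2),'top') for k in range(4)])
K=8
for p in 'ABC':
    e1,e2,n=frame(p); cx,cy=np.int32(proj(DC+130*n,'top')); w=7
    patch=im[cy-w:cy+w+1,cx-w:cx+w+1]; m=15*K
    def tm(th,du,dv,sg=.7):
        q=(poly(p,th,du,dv)-[cx-w-.5,cy-w-.5])*K
        a=np.zeros((m,m),np.float32); cv2.fillConvexPoly(a,np.int32(q*16),1.0,shift=4)
        return cv2.GaussianBlur(a,(0,0),sg*K).reshape(15,K,15,K).mean((1,3))
    out=[]
    best=lambda th:min(((-np.corrcoef(tm(th,du,dv).ravel(),patch.ravel())[0,1]),du,dv) for du in range(-6,7,2) for dv in range(-6,7,2))
    for d in range(0,90,10): out.append((d,)+best(np.radians(d)))
    print(p,[(o[0],round(float(-o[1]),3),o[2],o[3]) for o in out])
for p in 'ABC':
    print(p,[(d,round(float(j[6]),2)) if (j:=kin.ik(*pose(p,np.radians(d),113))) is not None else (d,None) for d in range(-180,180,20)])
print(np.round(kin.ik(*pose('A',0,200)),2))
for n in ['plug_a_head','plug_c_head']:
    for c in ['scene','top']: print(n,c,[(np.round(world(d['at'],c)).tolist(),round(d['confidence'],2)) for d in viewer.pinpoint(n,c)][:4])
for p in 'ABC': print(p,np.round(DC+130*frame(p)[2]))
print(robot.observe()['t'])
E
```

```text
A [(0, 0.795, 0, 2), (10, 0.791, 0, 2), (20, 0.78, 0, 2), (30, 0.767, 0, 2), (40, 0.759, 0, 2), (50, 0.757, 0, 2), (60, 0.765, 0, 2), (70, 0.779, 0, 2), (80, 0.791, 0, 2)]
B [(0, 0.868, 0, 0), (10, 0.872, 0, 0), (20, 0.882, 0, 0), (30, 0.894, 0, 0), (40, 0.903, 0, 0), (50, 0.902, 0, 0), (60, 0.895, 2, 0), (70, 0.883, 2, 0), (80, 0.872, 0, 0)]
C [(0, 0.704, 0, -6), (10, 0.701, 0, -6), (20, 0.701, 0, -6), (30, 0.7, 0, -6), (40, 0.702, 0, -6), (50, 0.703, 0, -6), (60, 0.703, 0, -6), (70, 0.707, 0, -6), (80, 0.704, 0, -6)]
A [(-180, -1.82), (-160, -1.47), (-140, -1.25), (-120, -1.07), (-100, -0.73), (-80, -0.38), (-60, -0.04), (-40, 0.31), (-20, 0.67), (0, 1.03), (20, 1.4), (40, 1.75), (60, 2.1), (80, 2.48), (100, 2.88), (120, 2.17), (140, -2.52), (160, -2.17)]
B [(-180, -2.46), (-160, -2.11), (-140, -1.76), (-120, -1.72), (-100, -1.37), (-80, -1.04), (-60, -0.71), (-40, -0.37), (-20, -0.03), (0, 0.31), (20, 0.65), (40, 1.0), (60, 1.34), (80, 1.68), (100, 2.01), (120, 2.35), (140, 2.69), (160, 2.53)]
C [(-180, 2.54), (-160, 2.87), (-140, -2.4), (-120, -2.5), (-100, -2.16), (-80, -1.82), (-60, -1.47), (-40, -1.14), (-20, -0.79), (0, -0.46), (20, -0.13), (40, 0.2), (60, 0.52), (80, 0.86), (100, 1.2), (120, 1.53), (140, 1.87), (160, 2.21)]
[-0.31  0.49  0.92  1.67 -0.69  1.64  1.04]
plug_a_head scene [([514.0, -63.0, 250.0], 0.55)]
plug_a_head top [([511.0, -58.0, 250.0], 0.55)]
plug_c_head scene [([494.0, 9.0, 136.0], 0.58), ([479.0, 69.0, 249.0], 0.48), ([514.0, -62.0, 249.0], 0.45)]
plug_c_head top [([471.0, 75.0, 249.0], 0.61)]
A [513. -54. 248.]
B [495.   8. 265.]
C [477.  71. 248.]
2.2
```

```bash
cat >> h.py <<'E'
def j7(d):
    j=np.array(robot.observe()['joints']); j[6]+=d; robot.goto_joints(j)
def rep(*s):
    o=robot.observe(); print(*s,'t%.1f w%.1f gf%.1f F%s T%s tcp%s j7 %.2f'%(o['t'],o['grip_width']*92,o['grip_force'],np.round(o['contact_force'],1),np.round(o['wrist_torque'],2),np.round(o['tcp_pos'],1),o['joints'][6]),flush=True); return o
E
python3 - <<'E'
from h import *
o=robot.observe()
robot.servo_line([250,600,420],feed=300)
robot.movep(*pose('A',0,230)); rep('above')
grip(0.5,3)
robot.servo_line(pose('A',0,114)[0],feed=150); rep('down')
for d in (0,15,-15):
    if d==15: j7(np.radians(15))
    if d==-15: j7(np.radians(-30))
    grip(0,3); rep(d); 
    grip(0.5,3)
E
```

```text
above t5.8 w92.1 gf0.0 F[-0.2 -0.1  0.8] T[-0.52 -0.08 -0.02] tcp[ 527.8 -100.7  334.1] j7 1.13
down t7.5 w46.1 gf0.0 F[-0.8 -0.6 -0. ] T[-0.51 -0.11  0.04] tcp[511.6 -46.9 234.4] j7 1.18
0 t8.0 w22.3 gf3.0 F[4.7 0.1 0.1] T[-0.39 -1.09 -0.63] tcp[512.4 -46.3 234.1] j7 1.18
15 t9.3 w26.9 gf3.0 F[ 4.7  1.9 -0.9] T[-0.07 -0.87 -0.58] tcp[511.8 -45.7 233.9] j7 1.44
-15 t10.8 w26.0 gf3.0 F[ 5.2  0.1 -2.3] T[-0.72 -1.17 -0.51] tcp[512.3 -46.3 233.5] j7 0.91
```

Run:
```python
from h import *
j7(np.radians(14.5)); grip(0,40); rep('grip')
j7(np.radians(-45)); rep('half'); j7(np.radians(-46)); rep('turned')
robot.hold(0.3)
grip(0.38,3); rep('open')
j7(np.radians(8)); grip(0,3); rep('chk+8'); grip(0.38,3)
j7(np.radians(-16)); grip(0,3); rep('chk-8'); grip(0.38,3)
j7(np.radians(8))
robot.servo_line(pose('A',0,200)[0],feed=200); rep('up')
a=np.radians(43)
robot.movep(*pose('B',a,200)); grip(0.5,3)
robot.servo_line(pose('B',a,114)[0],feed=150); rep('downB')
for d in (0,12,-24):
    if d: j7(np.radians(d))
    grip(0,3); rep(d); grip(0.5,3)
shot('scene','b.png')
```

```text
grip t12.1 w21.7 gf40.0 F[ 5.1  0.8 -1.5] T[-0.44 -1.06 -0.74] tcp[512.3 -45.9 233.7] j7 1.17
half t12.9 w21.5 gf39.9 F[ 2.9  1.  -2.5] T[-0.57 -0.51 -0.48] tcp[512.8 -45.9 233.6] j7 0.38
turned t13.7 w21.7 gf39.9 F[ 3.8 -1.3 -3.4] T[-1.   -0.77 -0.52] tcp[513.  -46.2 233.4] j7 -0.42
open t14.4 w35.1 gf0.0 F[-1.   0.1 -0.3] T[-0.51  0.07 -0.03] tcp[512.5 -45.7 233.8] j7 -0.42
chk+8 t15.0 w24.7 gf3.0 F[ 1.  -1.9 -1.8] T[-1.18 -0.31 -0.14] tcp[512.7 -46.3 233.5] j7 -0.28
chk-8 t16.0 w24.5 gf3.0 F[ 0.6 -3.  -3.3] T[-1.43 -0.27  0.08] tcp[512.5 -46.3 233.5] j7 -0.56
up t17.2 w35.0 gf0.0 F[ 0.5  0.5 -0.5] T[-0.46 -0.01 -0.01] tcp[522.9 -87.  307.6] j7 -0.46
downB t19.6 w45.8 gf0.0 F[-0.1 -0.   0. ] T[-0.01 -0.02  0.02] tcp[495.6   8.4 249.7] j7 1.11
0 t20.1 w22.4 gf3.0 F[0.  1.8 3.4] T[ 0.18 -0.04 -0.04] tcp[495.5   8.8 249.5] j7 1.11
12 t21.4 w25.6 gf3.0 F[ 0.5  0.7 -0.7] T[ 0.15 -0.02 -0.01] tcp[495.    8.7 249. ] j7 1.32
-24 t22.8 w25.7 gf2.9 F[ 3.1  3.  -2.2] T[ 0.44 -0.59  0.08] tcp[495.5   9.1 249.1] j7 0.90
```

Run:
```python
from h import *
j7(np.radians(12)); grip(0,40); rep('grip')
j7(np.radians(-45)); j7(np.radians(-46)); rep('turned')
robot.hold(0.3)
grip(0.4,3)
j7(np.radians(8)); grip(0,3); rep('chk+8'); grip(0.4,3)
j7(np.radians(-16)); grip(0,3); rep('chk-8'); grip(0.4,3)
robot.servo_line(pose('B',0,200)[0],feed=200); rep('up')
a=np.radians(70)
robot.movep(*pose('C',a,200)); grip(0.36,3)
robot.servo_line(pose('C',a,114)[0],feed=150); rep('downC')
for d in (0,15,15,-45):
    if d: j7(np.radians(d))
    grip(0,3); rep(d); grip(0.36,3)
```

```text
grip t24.2 w21.4 gf40.0 F[ 1.5  2.5 -0.2] T[ 0.49 -0.36 -0.15] tcp[495.3   8.9 249. ] j7 1.11
turned t25.7 w21.9 gf40.0 F[ 5.4  0.8 -5.2] T[ 0.14 -1.11 -0.02] tcp[497.6   9.6 249.1] j7 -0.48
chk+8 t27.1 w24.3 gf3.0 F[ 4.4 -1.4 -2.5] T[-0.46 -0.88 -0.01] tcp[497.    9.1 249.3] j7 -0.34
chk-8 t28.2 w24.6 gf3.0 F[ 4.5 -3.4 -3.3] T[-0.66 -0.88  0.  ] tcp[497.    8.7 249.1] j7 -0.62
up t29.1 w37.3 gf0.0 F[-0.2  0.   0.6] T[-0.06  0.13  0.05] tcp[494.5   8.7 334.2] j7 -0.70
downC t31.4 w33.1 gf0.0 F[ 0.3 -0.2 -0.2] T[0.47 0.12 0.02] tcp[479.3  63.7 234.2] j7 0.74
0 t31.8 w15.9 gf3.0 F[-0.1  0.2  4. ] T[ 0.04  0.19 -0.  ] tcp[479.2  63.5 234.4] j7 0.74
15 t33.0 w14.8 gf3.0 F[-0.6 -1.3  2.1] T[-0.1   0.03 -0.1 ] tcp[479.   62.7 233.9] j7 1.00
15 t34.3 w17.1 gf3.0 F[ 1.9 -2.7  3. ] T[-0.48 -0.29  0.09] tcp[479.3  62.5 234. ] j7 1.26
-45 t35.8 w18.2 gf3.0 F[-0.1  0.4  0.1] T[0.51 0.15 0.01] tcp[478.7  63.6 233.4] j7 0.48
```

```bash
cat >> h.py <<'E'
PV=np.array([446.5,172.5])
def lpose(q,z,sg=1,r=90):
    u=np.cos(q)*RP[:,1]+np.sin(q)*RP[:,0]; y=sg*(-np.sin(q)*RP[:,1]+np.cos(q)*RP[:,0]); zz=np.array([0,0,-1.])
    return np.r_[PV+r*u[:2],z], Rn.from_matrix(np.column_stack([np.cross(y,zz),y,zz])).as_rotvec()
E
python3 - <<'E'
from h import *
j7(np.radians(25.5)); grip(0,40); rep('grip')
for d in (-60,-60,-62): j7(np.radians(d)); rep(d)
robot.hold(0.3)
grip(0.36,3)
j7(np.radians(12)); grip(0,3); rep('chk+12'); grip(0.36,3)
j7(np.radians(-24)); grip(0,3); rep('chk-12'); grip(0.36,3)
robot.servo_line(pose('C',0,210)[0],feed=200); rep('up')
for n in ['lever_pivot','lever_grip']:
    for c in ['scene','top']:
        shot(c); print(n,c,[(np.round(world(d['at'],c)).tolist(),round(d['confidence'],2)) for d in viewer.pinpoint(n,c)][:3])
for sg in (1,-1): print(sg,[None if (j:=kin.ik(*lpose(q,168,sg))) is None else np.round(j,2).tolist() for q in (0.1,.8,1.6)])
E
```

```text
grip t37.2 w13.8 gf40.0 F[-0.6 -1.7  4.2] T[-0.44  0.14 -0.05] tcp[478.8  62.8 233.8] j7 0.92
-60 t38.2 w13.6 gf40.0 F[ 5.8  2.  -5.9] T[ 1.52 -0.67  0.78] tcp[479.6  64.5 233.2] j7 -0.12
-60 t39.2 w13.4 gf40.0 F[10.2 -1.3 -5.1] T[ 0.6  -1.24  1.06] tcp[481.7  64.8 233.3] j7 -1.17
-62 t40.2 w13.9 gf40.0 F[ 5.3 -5.1  2.2] T[-0.72 -0.59  0.45] tcp[483.   63.3 234.3] j7 -2.25
chk+12 t42.1 w18.8 gf3.0 F[ 1.9 -4.9  3.7] T[-1.   -0.12 -0.04] tcp[481.5  64.9 233.2] j7 -2.04
chk-12 t43.5 w17.9 gf3.0 F[-2.3 -2.7  5.3] T[-0.96  0.52 -0.31] tcp[481.   63.9 233.6] j7 -2.46
up t44.5 w33.0 gf0.0 F[ 0.4 -0.4 -1. ] T[ 0.44  0.32 -0.01] tcp[465.  108.7 316.2] j7 -2.46
lever_pivot scene [([401.0, -511.0, -1.0], 0.6), ([446.0, 172.0, 187.0], 0.55)]
lever_pivot top [([448.0, 177.0, 188.0], 0.49)]
lever_grip scene [([430.0, 262.0, 184.0], 0.75), ([495.0, 9.0, 269.0], 0.59)]
lever_grip top [([431.0, 265.0, 187.0], 0.56)]
1 [[-0.82, 0.28, 0.24, 2.02, -0.09, 0.86, -0.34], [-0.74, 0.36, 0.26, 1.91, -0.12, 0.89, -0.94], [-0.67, 0.39, 0.32, 1.87, -0.15, 0.91, -1.59]]
-1 [[-1.61, 0.64, 1.36, 2.05, -0.73, 1.07, -2.84], [0.37, 0.8, -1.32, 1.84, 0.84, 1.21, 1.4], [0.47, 0.84, -1.32, 1.8, 0.86, 1.24, 0.72]]
```

Run:
```python
from h import *
o=robot.observe(); R=Rn.from_rotvec(o['tcp_rot']).as_matrix(); e1,e2,n=frame('C')
print('tilt',np.degrees(np.arccos(-R[:,2]@n)),'alpha',np.degrees(np.arctan2(R[:,1]@e2,R[:,1]@e1)))
a=np.radians(-101.5)
robot.movep(*pose('C',a,160)); robot.servo_line(pose('C',a,115)[0],feed=150)
for d in (0,18,-36):
    if d: j7(np.radians(d))
    grip(0,3); o=rep(d)
    R=Rn.from_rotvec(o['tcp_rot']).as_matrix(); print('tilt',np.degrees(np.arccos(-R[:,2]@n)),'alpha',np.degrees(np.arctan2(R[:,1]@e2,R[:,1]@e1)))
    grip(0.36,3)
```

```text
tilt 0.3944434457744434 alpha -113.25952441890499
0 t46.1 w13.9 gf3.0 F[-1.   0.4  5.1] T[-0.22  0.28 -0.11] tcp[479.3  63.8 235.5] j7 -2.25
tilt 0.06734504008684156 alpha -101.52117025191677
18 t47.4 w16.8 gf3.0 F[ 0.4 -2.6  3.5] T[-0.4  -0.02  0.  ] tcp[479.   62.9 234.9] j7 -1.94
tilt 0.06420763510054958 alpha -83.57294352680223
-36 t48.9 w17.1 gf3.0 F[-1.   0.7  0.5] T[0.46 0.24 0.01] tcp[478.6  63.9 234.3] j7 -2.57
tilt 0.014894906983966852 alpha -119.4540730588998
```

Run:
```python
from h import *
robot.servo_line(pose('C',0,230)[0],feed=250)
q0=0.1
robot.movep(*lpose(q0,290)); grip(0.65,3)
robot.servo_line(lpose(q0,169)[0],feed=150); rep('down')
grip(0,15); rep('gripped')
for q in np.linspace(q0,1.60,7)[1:]:
    p,r=lpose(q,169); robot.servo_line(p,feed=150,rotation=r); rep('q%.2f'%q)
```

```text
down t53.3 w59.8 gf0.0 F[-0.5  0.7  1. ] T[-0.08  0.05 -0.  ] tcp[430.4 261.2 169.7] j7 -0.30
gripped t53.9 w25.8 gf15.0 F[ 2.7  1.6 -0.5] T[ 0.25 -0.44  0.23] tcp[430.5 261.4 169.3] j7 -0.30
q0.35 t54.3 w25.7 gf15.0 F[ 3.3  4.9 -0.4] T[ 0.67 -0.75  0.15] tcp[453.  263.2 169.3] j7 -0.50
q0.60 t54.7 w26.1 gf14.9 F[ 5.3  5.  -1.8] T[ 0.95 -1.01  0.17] tcp[475.  259.3 169.4] j7 -0.69
q0.85 t55.1 w26.1 gf14.9 F[ 6.2  5.8 -1.7] T[ 1.11 -1.18  0.05] tcp[495.7 250.  169.4] j7 -0.87
q1.10 t55.5 w25.7 gf15.0 F[ 7.8  4.6 -2.9] T[ 0.94 -1.57  0.05] tcp[513.5 235.4 169.4] j7 -1.05
q1.35 t55.9 w26.1 gf15.0 F[ 9.1  3.3 -4.1] T[ 0.72 -1.72 -0.07] tcp[527.  216.9 169.4] j7 -1.23
q1.60 t56.3 w26.4 gf14.8 F[ 5.5  7.6 -2.6] T[ 1.48 -1.28 -0.05] tcp[534.3 198.  169.4] j7 -1.40
```

Run:
```python
from h import *
p,r=lpose(1.63,169); robot.servo_line(p,feed=50,rotation=r); robot.hold(0.4); o=rep('end')
d=(o['tcp_pos'][:2]-PV); print('q',YAW+np.pi/2-np.arctan2(d[1],d[0]))
grip(0.65,15); robot.servo_line(np.r_[o['tcp_pos'][:2],330],feed=200); rep('up')
for c in ('scene','top'):
    shot(c,'end_%s.png'%c)
    P=[world(viewer.pinpoint(n,c)[0]['at'],c) for n in ('lever_pivot','lever_grip')]; print(np.round(P))
s=[cv2.imread('pics/end_%s.png'%c) for c in('scene','top')]
cv2.imwrite('pics/end.png',np.hstack([cv2.resize(i[y-75:y+75,x-100:x+100],(400,300)) for i,(x,y) in zip(s,[np.int32(proj([480,100,180],c)) for c in('scene','top')])]))
```

```text
end t57.0 w26.4 gf15.1 F[ 4.3 11.4 -2.8] T[ 2.38 -0.95  0.32] tcp[534.2 197.9 169.4] j7 -1.42
q 1.5755798660408873
up t58.6 w59.6 gf0.0 F[ 0.8 -0.4  0.4] T[-0.02  0.12 -0.01] tcp[533.5 197.7 328.9] j7 -1.56
[[448. 170. 183.]
 [536. 199. 186.]]
[[445. 175. 189.]
 [532. 199. 187.]]
```

View pics/end.png

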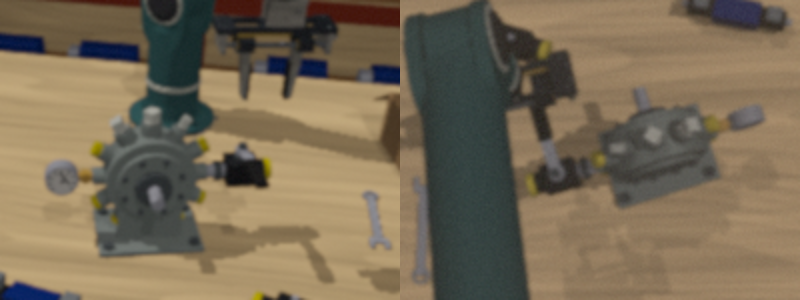

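The top view shows the lever running from (555,172) to (540,100), crosswise to the pipe. The gripper is well clear above it, and the spanner has not moved.

```bash
python3 -c "
from h import *
print(robot.job_done())"
```

```text
the job is handed in; nothing more can be done
None
```

I tightened plugs A and B one quarter turn each and plug C two, in that order, then swung the valve lever to its shut stop (about 1.57 rad); the gripper was clear and the job was handed in at about 59 s, with no verdict returned.

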